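# Unclip the tall LED power supply from the test rail

## Robot

A 6-joint arm with a two-finger parallel gripper is mounted at the origin on the work surface. World frame = base frame: x ahead of the robot, y to its left, z up, the work surface at z = 0. Lengths are in m, angles in rad, forces in N, time in s.
With the tool pointing down it reaches from about 0.35 to 0.85 m from the base axis. Payload 8.1 kg.
Tool frame: the origin (TCP) lies on the centre line of the jaws, within the pads' length; the fingertips stand 17 mm ahead of it and the grasp point (between the pads) lies 2 mm behind it; z points along the fingers, y is the line along which they close (so a half turn about z gives the same grasp; the last joint's range is limited). The gripper opens to 93 mm and grips with 3 to 60 N. Pads are 15 mm wide; open, the fingers measure 128 mm over their backs; the gripper's body (75 mm by 188 mm) begins 65 mm behind the grasp point.
Start: joints at [1.249, 0.13, 1.488, -0, 1.523, -0.085], TCP at [0.141, 0.583, 0.236] pointing down, gripper open.
Joint ranges: [-2.96, 2.96], [-0.89, 2.26], [0.02, 2.5], [-1.34, 4.48], [0, 2.73], [-2.66, 2.66]. Speed limits (rad/s): [2.39, 2.39, 2.79, 3.14, 3.14, 3.14].

## Interface

Orientations are given as a rotation vector (axis times angle).
In Python, from plant import telemetry, viewer, order gives the robot as it stands.
- The arm moves only by the tool send_rows, never from a script. Its argument "plan" is a list that holds one entry, the list of rows, each a list of 5 numbers: the closure, from -1 (fully open) to 1 (shut), then the shift along the world's x, y, z normalised to -1 to 1, where 1 is 0.2 m, then the turn about the world's z normalised to -1 to 1, where 1 is 60 degrees. A call has 1 to 20 rows; each row is the pose to reach, as a shift and turn from the pose commanded when the call began; what a row does not reach only later rows make up. A row lasts 1/12 s, in which the tool goes at most 41.7 mm and 7.16 degrees, less where a joint would pass 70% of its speed; a pose out of reach is approached as far as the arm can. A call with a number of a shift or a turn outside -1 to 1 is refused whole. A call with a gripper value outside its range is refused whole. The fingers move at their own pace and stop on an object; "force" is the grip in N (left out, the last holds). Time passes only in rows, so rows that repeat a pose let the fingers close. It gives the time, the measured TCP pose, the force, the opening and the grip force at its end, in the units of the state.
- telemetry.read_state(): the state, without advancing time (a new reading comes with each control period).
- viewer.read_camera(name): name is "side" or "top"; returns (picture, depth): 400x640x3 uint8, blue, green, red; 400x640 float32, m along the optical axis (not along the pixel's ray), 0 where there is no reading.
- viewer.calibration(name): a dict with "camera_matrix" (3x3 intrinsics, pixels), "extrinsics" (4x4, takes a point from camera to world coordinates). Camera axes: x right, y up, looking along -z (the intrinsics and any distortion apply to the point x, -y, -z); pixel columns grow to the right and rows downward; lengths in m; the calibration is good to about 2 mm. A picture is of the moment at which its call begins. calibration takes no time and is no camera call.
- order.close_job(): hands the job in; it is judged then, once.
The state is a dict: "t": time; "q": joint angles; "dq": joint speeds; "joint_torque": joint torques, N m; "tool_pos": TCP position; "orientation": TCP orientation; "force": force on the tool from outside, world axes, zero at the start; "wrist_torque": the same for the moment, N m; "opening": finger opening in m; "gripper_force": force on a finger pad.
Only numpy, scipy, OpenCV 4.12 (cv2) and the standard library are available. Lean on these libraries where they do the work, as an engineer would, in place of code of your own. Each camera call takes 0.05 s, during which the arm holds its last target. There are 200 camera calls.

## Task

The tall power supply with cooling fins has to come off the test rail. Push the lock knob of its bay all the way to its end stop, then push the top of the supply away from the robot until its near foot rides up over the sprung catch and let go, so that it stays propped on the catch by itself; only then pick it up, draw its far foot out from under the rail's lip and stand it upright, gently, on the floor of the cardboard tray. Leave the low unit clipped and locked in its bay, and do not upset the solder reel or the glue bottle.

Things in the scene. Friction and masses are not known exactly. Their poses are not given: they have to be found in the camera images.
- panel: fixed plywood test board 190 (x) x 260 (y) x 12 mm lying on the table, a steel rail across it along y, bed top z 20 mm. Origin on the table under the rail's middle (board x -110 to +80 mm); x away from the robot across the rail, y left along it, z up. Two bays at y +55 (left) and -55 mm (right). Grey clamps 10 mm high stand 3 mm beside each foot at x 16 to 32 mm
- lip (a point): near lower edge, at mid length, of the fixed lip that runs along the rail's far side: panel x 34, y 0, z 28 mm. The lip is 4 mm thick and reaches to x 46 mm, with a wall below it at x 42.7 mm; the far end of a seated foot is tucked 8 mm under it with 3 mm of play above
- nose_left (a point): nose tip of the left bay's catch when out (does not follow it): panel x -36, z 31 mm, 4 mm right of the bay's middle. Steel wedge 20 mm wide, sloped 45 degrees above and below, sprung towards the rail with 5 N, gives 11 mm; it overhangs the near end of the foot by 6 mm. A foot forced up cams past it and then stands on top of it. Its stem and housing reach back to x -75 mm, top z 40 mm
- nose_right (a point): nose tip of the right bay's catch when out (does not follow it): panel x -36, z 31 mm, 4 mm right of the bay's middle. Steel wedge 20 mm wide, sloped 45 degrees above and below, sprung towards the rail with 5 N, gives 11 mm; it overhangs the near end of the foot by 6 mm. A foot forced up cams past it and then stands on top of it. Its stem and housing reach back to x -75 mm, top z 40 mm
- bay_left (a point): the left bay's centre on the rail, where the middle of a seated unit's underside lies: panel frame x 0, y +55 mm, z 20 mm; its axes are the panel's
- bay_right (a point): the right bay's centre on the rail, where the middle of a seated unit's underside lies: panel frame x 0, y -55 mm, z 20 mm; its axes are the panel's
- driver: the tall power supply, bare aluminium, fins on its far face, vent slots on top, 0.3 to 0.6 kg, in either bay. Steel foot plate 84 (x) x 46 (y) x 5 mm, sticking out 12 mm at the near (-x) and far ends; body 60 x 46 mm (fins 8 mm more at +x), top 115 mm over the underside. Origin at the middle of its underside, axes as the panel's. Propped on its catch it leans 0.15 to 0.2 rad to +x
- driver_top (a point): middle of the tall supply's top face, 115 mm above its origin
- dimmer: the low unit in the other bay, aluminium with a round black knob on top. Its foot is a flat steel plate 84 (x) x 46 (y) x 5 mm thick that sticks out 12 mm from the body at the near (-x) and far (+x) ends. The body is 60 x 46 mm, top 60 mm above the underside, knob to 72 mm. Origin at the middle of its underside
- lock_left (a joint): lock slide of the left bay: 0 to 6 mm at the start = locked, its steel tongue lying over the near end of the unit's foot; grows as the knob is pushed to the panel's +y; 30 mm = its end stop, tongue clear of the foot. Friction about 2 N; it stays where it is left. Value in m
- lock_right (a joint): lock slide of the right bay: 0 to 6 mm at the start = locked, its steel tongue lying over the near end of the unit's foot; grows as the knob is pushed to the panel's +y; 30 mm = its end stop, tongue clear of the foot. Friction about 2 N; it stays where it is left. Value in m
- lock_left_knob (a point): centre of the top of the lock knob of the left bay: black grip 14 (x) x 12 (y) x 22 mm high, its foot 29 mm and its top 51 mm above the table, on a 3 mm thick flat steel tongue that runs from it towards the unit
- lock_right_knob (a point): centre of the top of the lock knob of the right bay: black grip 14 (x) x 12 (y) x 22 mm high, its foot 29 mm and its top 51 mm above the table, on a 3 mm thick flat steel tongue that runs from it towards the unit
- tray: fixed open cardboard tray 165 (x) x 125 (y) x 30 mm high, walls 4 mm. Origin under its centre
- tray_in (a point): centre of the tray's inner floor
- reel: solder reel standing on end, 52 mm diameter, 40 mm high, loose; origin under its centre
- glue: white glue bottle, 30 mm diameter, 85 mm high, loose and light; origin under its centre
Not all that is in view belongs to the job. There is more than one size of the reel; the job needs the smallest.

How it is judged:
By the outcome, as a careful person would: the job done as asked, in the order asked, and still so for the second after the job is handed in, with the robot touching nothing.
It also fails if it takes over 67 s, if anything falls off the work surface, if the arm or the gripper's body presses on something with over 40 N, if the wrist force passes 120 N, or if a joint passes its speed limit or range.

## Working session

There is one attempt and no reset: what is moved stays moved. The work goes in short steps, Python scripts to look and compute and a tool call to move; the robot and the scene stay as the last step left them, time stands still between calls to the robot, and variables do not carry over. Pictures are saved under pics/ and viewed, at most 10 in all, crops included, and the job is handed in when it is done.

Besides the shell and the picture viewer there is one more tool, called after "Request:" as name(argument=value, ...), one argument or row to a line, values as JSON. send_rows: Moves the arm, as the interface text tells. Scaled input: -1 to 1 covers 0.2 m each way for a shift and 60 degrees each way for a turn. Its arguments: {"type":"object","properties":{"plan":{"type":"array"},"force":{"type":"number"}},"required":["plan"]}

```bash
mkdir -p pics; ls
cat > h.py <<'E'
import numpy as np,cv2
from plant import telemetry,viewer,order
def grab(n):
    p,d=viewer.read_camera(n); np.savez(f'/tmp/{n}.npz',p=p,d=d); return p,d
def w(n,u,v,d=None,r=1):
    c=viewer.calibration(n);K=np.array(c['camera_matrix']);E=np.array(c['extrinsics'])
    if d is None:
        D=np.load(f'/tmp/{n}.npz')['d'][v-r:v+r+1,u-r:u+r+1];d=np.median(D[D>0])
    x=(u-K[0,2])/K[0,0]*d;y=(v-K[1,2])/K[1,1]*d
    return (E@[x,-y,-d,1])[:3]
def cloud(n):
    c=viewer.calibration(n);K=np.array(c['camera_matrix']);E=np.array(c['extrinsics'])
    d=np.load(f'/tmp/{n}.npz')['d'];v,u=np.mgrid[:400,:640]
    P=np.stack([(u-K[0,2])/K[0,0]*d,-(v-K[1,2])/K[1,1]*d,-d,np.ones_like(d)],-1)
    return (P@E.T)[...,:3],d>0
def st():
    s=telemetry.read_state();print({k:np.round(s[k],3).tolist() for k in('t','q','tool_pos','orientation','force','wrist_torque','opening','gripper_force')})
E
python3 - <<'E'
from h import *
for n in('top','side'):
    p,d=grab(n);cv2.imwrite(f'pics/{n}0.png',p);c=viewer.calibration(n);print({k:np.round(np.array(v),3).tolist() for k,v in c.items()})
st()
E
```

```text
pics
{'camera_matrix': [[400.605, 0.0, 324.149], [0.0, 400.605, 202.194], [0.0, 0.0, 1.0]], 'extrinsics': [[-0.014, 0.999, -0.038, 0.567], [-1.0, -0.014, 0.013, -0.047], [0.012, 0.038, 0.999, 1.039], [0.0, 0.0, 0.0, 1.0]]}
{'camera_matrix': [[392.355, 0.0, 316.601], [0.0, 392.355, 192.285], [0.0, 0.0, 1.0]], 'extrinsics': [[-0.99, 0.077, -0.12, 0.498], [-0.142, -0.595, 0.791, 0.664], [-0.011, 0.8, 0.6, 0.648], [0.0, 0.0, 0.0, 1.0]]}
{'t': 0.1, 'q': [1.249, 0.131, 1.489, -0.0, 1.523, -0.085], 'tool_pos': [0.141, 0.583, 0.235], 'orientation': [-0.371, -3.119, 0.003], 'force': [-0.583, 0.046, 0.473], 'wrist_torque': [-0.07, -0.022, 0.009], 'opening': 0.093, 'gripper_force': 0.0}
```

View pics/top0.png

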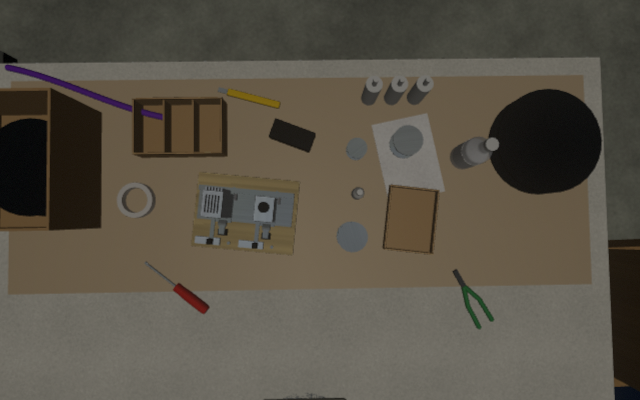

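View pics/side0.png

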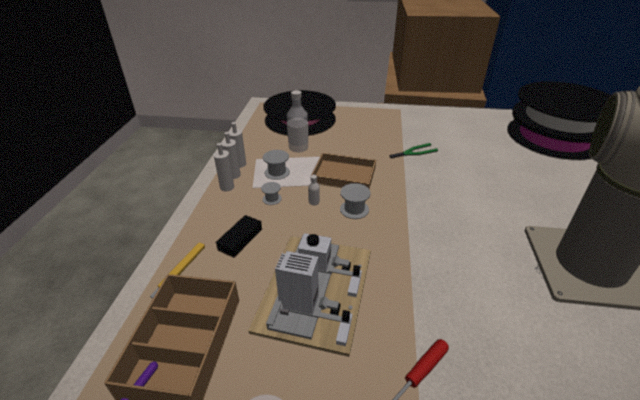

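The top view shows the tall supply in the left bay (213,203) and the low unit in the right bay (264,208). The lock knobs are near (209,241) and (250,244). The tray is at (411,219), the glue at (358,193) and the smallest reel at (357,148). I'll enlarge the panel and fit positions from depth.

Run:
```python
from h import *
a=np.load('/tmp/top.npz')['p'][165:265,180:310];b=np.load('/tmp/side.npz')['p'][225:355,245:380]
a=cv2.resize(a,(780,600),interpolation=cv2.INTER_CUBIC);b=cv2.resize(b,None,fx=4.4,fy=4.4,interpolation=cv2.INTER_CUBIC)
cv2.imwrite('pics/a.png',cv2.convertScaleAbs(a,alpha=1.6));cv2.imwrite('pics/b.png',cv2.convertScaleAbs(b,alpha=1.5))
P,m=cloud('top')
def reg(name,u0,u1,v0,v1,z0,z1):
    Q=P[v0:v1,u0:u1].reshape(-1,3);Q=Q[(Q[:,2]>z0)&(Q[:,2]<z1)]
    r=cv2.minAreaRect((Q[:,:2]*1000).astype(np.float32))
    print(name,len(Q),Q[:,2].mean().round(4),np.round(r[0],1),np.round(r[1],1),round(r[2],1))
reg('drv',190,235,175,230,.12,.15)
reg('dim',245,285,185,230,.072,.088)
reg('board',185,305,165,265,.008,.016)
reg('tray',375,445,175,260,.024,.036)
reg('trayfloor',375,445,175,260,.001,.008)
reg('glue',345,372,180,205,.03,.1)
reg('reel',340,372,132,165,.02,.06)
for n,u,v in[('knobL',209,241),('knobR',250,244)]:print(n,w('top',u,v).round(4))
reg('knobLr',200,222,232,248,.045,.056);reg('knobRr',240,262,236,252,.045,.056)
```

```text
drv 632 0.1333 [604.9 194.4] [46.6 68. ] 83.0
dim 392 0.0792 [589.   85.8] [46.2 59.8] 84.0
board 3394 0.0114 [580.  142.2] [260.1 190.1] 83.8
tray 411 0.0285 [ 558.6 -280. ] [125.5 165.1] 82.8
trayfloor 3549 0.0033 [ 564.8 -280.9] [180.8 218.4] 89.0
glue 118 0.0633 [ 625.5 -143.3] [28.  27.3] 45.9
reel 330 0.0389 [ 740.6 -144. ] [50.7 48.9] 88.9
knobL [0.5127 0.2244 0.0505]
knobR [0.5021 0.129  0.0228]
knobLr 31 0.0496 [511.5 226.1] [13.2 12.5] 89.0
knobRr 28 0.0494 [499.9 114.4] [10.4 12.4] 89.4
```

View pics/a.png

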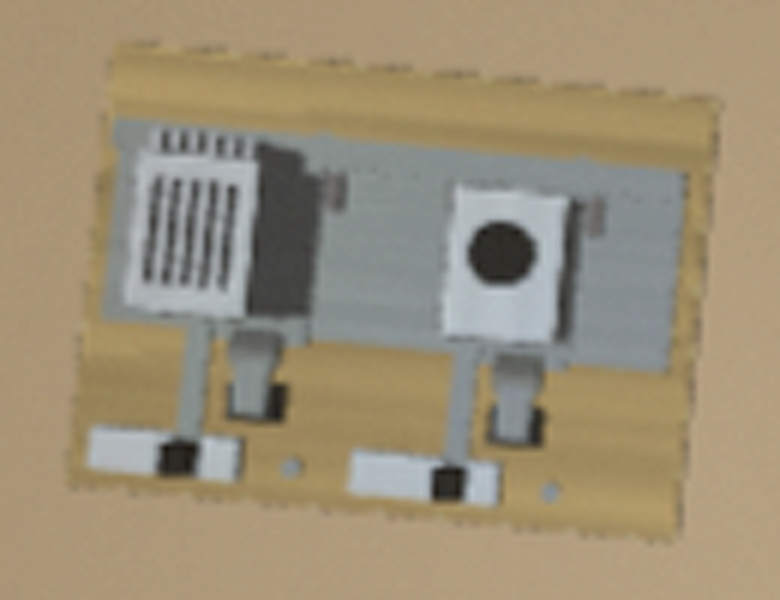

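View pics/b.png

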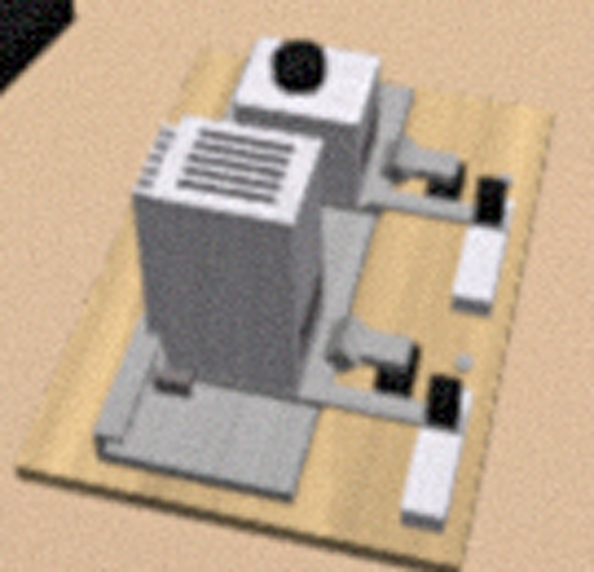

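The crop shows the tall supply's knob at crop (178,458), its catch at (255,370), and the right knob at (448,482). The fit gives panel yaw −6.2° and panel origin (594.9, 140.6) mm. The left bay is at (600.8, 195.3), the left knob at (511.5, 226.1), and the tray at (558.6, −280) with yaw −7.2°. First move: approach with the gripper shut and the tool turned to the panel.

Request:
send_rows(
  plan=[
    [[1,0.46,-0.48,0,0.12],[1,0.92,-0.97,0,0.12],[1,0.92,-0.97,0,0.12],[1,0.92,-0.97,0,0.12],[1,0.92,-0.97,0,0.12],[1,0.92,-0.97,0,0.12],[1,0.92,-0.97,0,0.12],[1,0.92,-0.97,0,0.12],[1,0.92,-0.97,0,0.12]],
  ],
  force=20,
)

```text
t: 0.85
tool_pos: [0.3252, 0.3885, 0.2354]
orientation: [-0.179, -3.136, 0.0]
force: [-0.7, 0.2, 0.2]
opening: 0.0378
gripper_force: 0.0
```

Request:
send_rows(
  plan=[
    [[1,0.9,-0.97,0,0],[1,0.9,-0.97,0,0],[1,0.9,-0.97,0,0],[1,0.9,-0.97,0,0],[1,0.9,-0.97,0,0],[1,0.9,-0.97,0,0],[1,0.9,-0.97,0,0],[1,0.9,-0.97,0,0],[1,0.9,-0.97,0,0]],
  ],
)

```text
t: 1.6
tool_pos: [0.5044, 0.196, 0.2351]
orientation: [-0.175, -3.135, -0.0]
force: [0.0, 0.9, -0.4]
opening: 0.0003
gripper_force: 0.0
```

Run:
```python
from h import *
from scipy.spatial.transform import Rotation as R
st();print(R.from_rotvec(telemetry.read_state()['orientation']).as_matrix().round(3))
```

```text
{'t': 1.6, 'q': [0.275, -0.027, 1.652, 0.001, 1.518, -1.184], 'tool_pos': [0.504, 0.196, 0.235], 'orientation': [-0.175, -3.135, -0.0], 'force': [0.019, 0.877, -0.414], 'wrist_torque': [0.036, -0.001, 0.014], 'opening': 0.0, 'gripper_force': 0.0}
[[-0.994  0.112 -0.001]
 [ 0.112  0.994  0.   ]
 [ 0.001  0.    -1.   ]]
```

Request:
send_rows(
  plan=[
    [[1,0.01,0,-0.2,0],[1,0.01,0,-0.4,0],[1,0.01,0,-0.6,0],[1,0.01,0,-0.8,0],[1,0.01,0,-0.9,0],[1,0.01,0,-0.9,0],[1,0.01,0,-0.9,0]],
  ],
)

```text
t: 2.18
tool_pos: [0.5047, 0.1968, 0.0548]
orientation: [-0.171, -3.134, 0.001]
force: [0.0, -0.3, 0.5]
opening: 0.0004
gripper_force: 0.0
```

Request:
send_rows(
  plan=[
    [[1,0.002,0.02,0,0],[1,0.004,0.035,0,0],[1,0.006,0.05,0,0],[1,0.008,0.065,0,0],[1,0.009,0.08,0,0],[1,0.01,0.095,0,0],[1,0.012,0.11,0,0],[1,0.014,0.125,0,0],[1,0.015,0.14,0,0],[1,0.015,0.14,0,0]],
  ],
)

```text
t: 3.02
tool_pos: [0.5097, 0.2238, 0.0555]
orientation: [-0.174, -3.137, -0.0]
force: [0.4, 0.2, -0.9]
opening: 0.0003
gripper_force: 0.1
```

Request:
send_rows(
  plan=[
    [[1,0.001,0.01,0,0],[1,0.002,0.015,0,0],[1,0.002,0.02,0,0]],
  ],
)

```text
t: 3.27
tool_pos: [0.51, 0.2272, 0.0555]
orientation: [-0.175, -3.136, 0.0]
force: [0.6, -2.5, 1.1]
opening: 0.0004
gripper_force: 1.0
```

Request:
send_rows(
  plan=[
    [[1,0.001,0.005,0,0],[1,0.001,0.01,0,0],[1,0.001,0.01,0,0]],
  ],
)

```text
t: 3.52
tool_pos: [0.5102, 0.2294, 0.0555]
orientation: [-0.174, -3.137, 0.0]
force: [1.0, -1.9, -0.9]
opening: 0.001
gripper_force: 0.7
```

Request:
send_rows(
  plan=[
    [[1,0.001,0.005,0,0],[1,0.001,0.01,0,0],[1,0.001,0.01,0,0]],
  ],
)

```text
t: 3.77
tool_pos: [0.5104, 0.2314, 0.0555]
orientation: [-0.174, -3.137, 0.0]
force: [-0.0, -2.2, -0.7]
opening: 0.0005
gripper_force: 0.7
```

Still sliding at about 2 N friction, so I keep going in small steps.

Request:
send_rows(
  plan=[
    [[1,0.001,0.005,0,0],[1,0.001,0.01,0,0],[1,0.001,0.01,0,0]],
  ],
)

```text
t: 4.02
tool_pos: [0.5106, 0.2327, 0.0555]
orientation: [-0.174, -3.136, 0.002]
force: [-0.3, -5.0, 1.3]
opening: 0.0006
gripper_force: 2.6
```

Request:
send_rows(
  plan=[
    [[1,0.001,0.005,0,0],[1,0.001,0.01,0,0],[1,0.001,0.01,0,0]],
  ],
)

```text
t: 4.27
tool_pos: [0.5106, 0.2331, 0.0554]
orientation: [-0.175, -3.136, 0.006]
force: [-1.4, -13.2, 4.2]
opening: 0.0005
gripper_force: 6.6
```

Request:
send_rows(
  plan=[
    [[1,0,0.004,0,0],[1,0,0.005,0,0],[1,0,0.005,0,0]],
  ],
)

```text
t: 4.52
tool_pos: [0.5106, 0.2333, 0.0554]
orientation: [-0.175, -3.135, 0.008]
force: [-2.3, -16.8, 5.0]
opening: 0.0002
gripper_force: 8.5
```

The end stop is reached: force is rising to 17 N with no more motion, and about 30 mm of travel. I back off, rise, and move in front of the supply's near face.

Request:
send_rows(
  plan=[
    [[1,0,-0.05,0,0],[1,0,-0.08,0,0],[1,0,-0.08,0.15,0],[1,0,-0.08,0.31,0],[1,0,-0.12,0.31,0],[1,0.1,-0.18,0.31,0],[1,0.18,-0.18,0.31,0],[1,0.18,-0.18,0.31,0],[1,0.18,-0.18,0.31,0]],
  ],
)

```text
t: 5.27
tool_pos: [0.5472, 0.2003, 0.1176]
orientation: [0.176, 3.137, 0.001]
force: [0.1, -0.5, -0.8]
opening: 0.0007
gripper_force: 0.0
```

Run:
```python
from h import *
p,d=grab('side');a=cv2.resize(p[205:355,225:405],(720,600),interpolation=cv2.INTER_CUBIC)
cv2.imwrite('pics/c.png',cv2.convertScaleAbs(a,alpha=1.5));st()
```

```text
{'t': 5.317, 'q': [0.263, 0.169, 1.667, 0.001, 1.307, -1.197], 'tool_pos': [0.546, 0.2, 0.117], 'orientation': [-0.175, -3.136, -0.001], 'force': [-0.266, -0.017, -0.901], 'wrist_torque': [0.018, 0.05, -0.019], 'opening': 0.001, 'gripper_force': 0.0}
```

View pics/c.png

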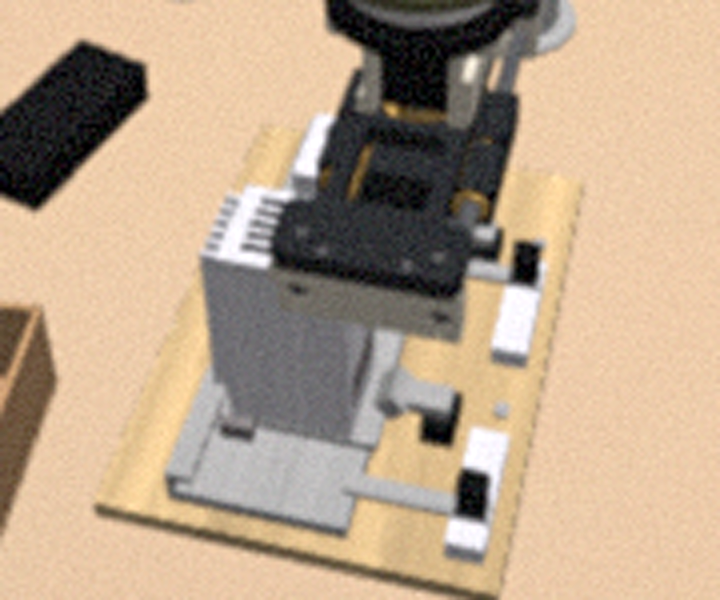

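The tongue is now clear of the foot: the knob is at crop (472,493) and the tongue lies beside the supply. Next I push the top, slowly.

Request:
send_rows(
  plan=[
    [[1,0.0,0,0.06,0],[1,0.04,-0.004,0.06,0],[1,0.07,-0.008,0.06,0],[1,0.08,-0.009,0.06,0],[1,0.09,-0.01,0.06,0],[1,0.1,-0.011,0.06,0],[1,0.11,-0.012,0.06,0],[1,0.12,-0.013,0.06,0],[1,0.125,-0.014,0.06,0],[1,0.13,-0.014,0.06,0],[1,0.13,-0.014,0.06,0]],
  ],
)

```text
t: 6.23
tool_pos: [0.5694, 0.1983, 0.1296]
orientation: [-0.173, -3.129, 0.0]
force: [-20.5, 2.0, 15.5]
opening: 0.0006
gripper_force: 10.9
```

Request:
send_rows(
  plan=[
    [[1,0.007,-0.001,0,0],[1,0.014,-0.002,0,0],[1,0.021,-0.002,0,0],[1,0.028,-0.003,0,0],[1,0.028,-0.003,0,0]],
  ],
)

```text
t: 6.65
tool_pos: [0.5784, 0.1971, 0.1296]
orientation: [-0.174, -3.137, -0.0]
force: [0.1, 0.4, -0.1]
opening: 0.0008
gripper_force: 0.0
```

Run:
```python
from h import *
p,d=grab('side');a=cv2.resize(p[205:355,225:405],(720,600),interpolation=cv2.INTER_CUBIC)
cv2.imwrite('pics/d.png',cv2.convertScaleAbs(a,alpha=1.5));st()
P,m=cloud('side')
# driver's left (+y) face in panel frame: near/far edge lean
o=np.array([.5949,.1406,0]);c,s=.994,-.108
q=P-o;X=q[...,0]*c+q[...,1]*s;Y=-q[...,0]*s+q[...,1]*c;Z=P[...,2]
k=m&(abs(Y-.078)<.006)&(X>-.06)&(X<.08)
for z in(.035,.045,.055,.065,.075,.085,.095,.105,.115,.125,.135):
    t=k&(abs(Z-z)<.005)
    if t.sum()>3:print(z,t.sum(),np.percentile(X[t],[2,98]).round(4))
```

```text
{'t': 6.7, 'q': [0.244, 0.231, 1.572, -0.0, 1.338, -1.216], 'tool_pos': [0.579, 0.197, 0.129], 'orientation': [0.174, 3.136, -0.0], 'force': [0.515, 0.285, 0.197], 'wrist_torque': [-0.009, 0.021, -0.008], 'opening': 0.0, 'gripper_force': 0.0}
0.035 126 [-0.0338  0.0475]
0.045 142 [-0.0362  0.044 ]
0.055 130 [-0.0217  0.0472]
0.065 125 [-0.0193  0.049 ]
0.075 132 [-0.0173  0.0503]
0.085 136 [-0.0149  0.0526]
0.095 131 [-0.0132  0.0557]
0.105 137 [-0.0097  0.0587]
0.115 141 [-0.008   0.0604]
0.125 63 [-0.0027  0.0634]
0.135 43 [0.041 0.058]
```

View pics/d.png

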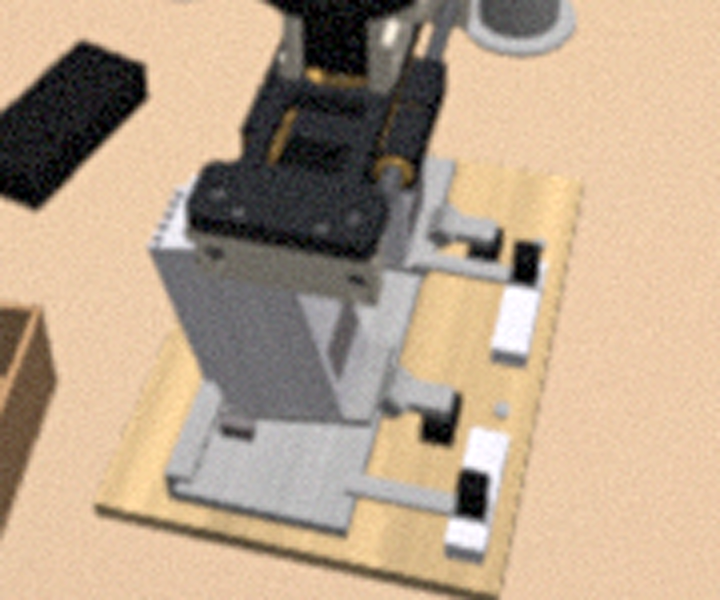

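The supply leans away from the robot with the fingers unloaded. I'll retreat and check that it stays propped.

Request:
send_rows(
  plan=[
    [[1,-0.1,0.011,0,0],[1,-0.2,0.022,0,0],[1,-0.35,0.038,0.1,0],[-1,-0.5,0.054,0.3,0],[-1,-0.7,0.076,0.5,0],[-1,-0.7,0.076,0.5,0],[-1,-0.7,0.076,0.5,0],[-1,-0.7,0.076,0.5,0],[-1,-0.7,0.076,0.5,0],[-1,-0.7,0.076,0.5,0]],
  ],
)

```text
t: 7.53
tool_pos: [0.4385, 0.2116, 0.2278]
orientation: [-0.175, -3.135, 0.002]
force: [0.6, 0.1, 0.1]
opening: 0.0425
gripper_force: 0.0
```

```bash
cat >> h.py <<'E'
def lean():
    o=np.array([.5949,.1406,0]);c,s=.994,-.108
    P,m=cloud('side');q=P-o;X=q[...,0]*c+q[...,1]*s;Y=-q[...,0]*s+q[...,1]*c;Z=P[...,2]
    k=m&(abs(Y-.078)<.007)&(X>-.06)&(X<.08)
    r=[]
    for z in np.arange(.05,.126,.008):
        t=k&(abs(Z-z)<.004); r.append((z,*np.percentile(X[t],[3,97])))
    r=np.array(r);print('near',np.polyfit(r[:,0],r[:,1],1),'far',np.polyfit(r[:,0],r[:,2],1))
    P,m=cloud('top');q=P-o;X=q[...,0]*c+q[...,1]*s;Y=-q[...,0]*s+q[...,1]*c;Z=P[...,2]
    t=m&(Z>.115)&(Z<.17)&(abs(Y-.055)<.04)&(X>-.05)&(X<.08)
    A=np.c_[X[t],np.ones(t.sum())];print('top n',t.sum(),'x',np.percentile(X[t],[2,98]),'y',np.percentile(Y[t],[2,98]),'z slope',np.linalg.lstsq(A,Z[t],rcond=None)[0],'zmean',Z[t].mean())
E
python3 - <<'E'
from h import *
a,_=grab('side');b,_=grab('top');st();lean()
a=cv2.resize(a[225:355,255:380],(600,600),interpolation=cv2.INTER_CUBIC)
cv2.imwrite('pics/e.png',cv2.convertScaleAbs(a,alpha=1.5))
E
```

```text
{'t': 7.633, 'q': [0.344, -0.174, 1.802, -0.0, 1.516, -1.115], 'tool_pos': [0.438, 0.212, 0.228], 'orientation': [-0.175, -3.134, 0.002], 'force': [0.342, 0.227, 0.449], 'wrist_torque': [-0.038, -0.042, -0.047], 'opening': 0.05, 'gripper_force': 0.0}
near [ 0.18861923 -0.0323709 ] far [0.18507686 0.0345824 ]
top n 696 x [-0.01139724  0.05631655] y [0.03194399 0.07674577] z slope [-0.11574286  0.13964708] zmean 0.13717703097884656
```

View pics/e.png

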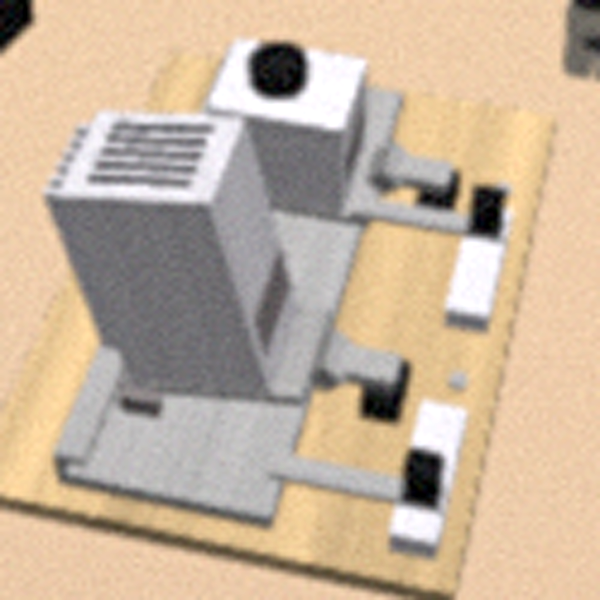

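Propped by itself: lean is 0.187 rad and the near foot is on the catch at crop (325,365). Now I go above it with open jaws and descend.

Request:
send_rows(
  plan=[
    [[-1,0.2,-0.02,0,0],[-1,0.4,-0.04,0,0],[-1,0.6,-0.06,0,0],[-1,0.8,-0.083,0,0],[-1,0.896,-0.093,0,0],[-1,0.896,-0.093,0,0],[-1,0.896,-0.093,0,0],[-1,0.896,-0.093,0,0]],
  ],
)

```text
t: 8.3
tool_pos: [0.6171, 0.1933, 0.2282]
orientation: [-0.175, -3.134, 0.001]
force: [-0.3, 0.2, 0.2]
opening: 0.0925
gripper_force: 0.0
```

Request:
send_rows(
  plan=[
    [[-1,0,0,-0.12,0],[-1,0,0,-0.24,0],[-1,0,0,-0.36,0],[-1,0,0,-0.48,0],[-1,0,0,-0.58,0],[-1,0,0,-0.65,0],[-1,0,0,-0.65,0],[-1,0,0,-0.65,0]],
  ],
)

```text
t: 8.97
tool_pos: [0.6168, 0.1936, 0.0994]
orientation: [-0.174, -3.135, 0.001]
force: [0.8, 0.3, 0.9]
opening: 0.0934
gripper_force: 0.0
```

Request:
send_rows(
  plan=[
    [[1,0,0,0,0],[1,0,0,0,0],[1,0,0,0,0],[1,0,0,0,0],[1,0,0,0,0],[1,0,0,0,0],[1,0,0,0,0],[1,0,0,0,0],[1,0,0,0,0],[1,0,0,0,0],[1,0,0,0,0],[1,0,0,0,0]],
  ],
  force=40,
)

```text
t: 9.97
tool_pos: [0.6177, 0.1934, 0.0997]
orientation: [0.174, 3.137, -0.0]
force: [-0.0, -0.6, 0.5]
opening: 0.0459
gripper_force: 40.0
```

Request:
send_rows(
  plan=[
    [[1,0,0,0.003,0],[1,-0.01,0.001,0.005,0],[1,-0.02,0.002,0.007,0],[1,-0.03,0.003,0.009,0],[1,-0.04,0.004,0.011,0],[1,-0.05,0.005,0.013,0],[1,-0.06,0.006,0.015,0],[1,-0.07,0.008,0.017,0],[1,-0.075,0.008,0.018,0],[1,-0.075,0.008,0.018,0]],
  ],
)

```text
t: 10.8
tool_pos: [0.6039, 0.1953, 0.1051]
orientation: [0.174, 3.133, 0.001]
force: [3.1, -0.6, 6.9]
opening: 0.0459
gripper_force: 40.0
```

Run:
```python
from h import *
a,_=grab('side');b,_=grab('top');st();lean()
```

```text
{'t': 10.9, 'q': [0.232, 0.312, 1.523, -0.0, 1.304, -1.228], 'tool_pos': [0.604, 0.195, 0.105], 'orientation': [0.174, 3.134, 0.001], 'force': [3.793, -1.346, 6.949], 'wrist_torque': [-0.118, -0.135, 0.007], 'opening': 0.046, 'gripper_force': 39.98}
near [ 0.18973898 -0.04784323] far [-0.80139305  0.08245452]
top n 20 x [0.04064907 0.0445021 ] y [0.03513658 0.07184786] z slope [1.95400225 0.04860142] zmean 0.13212719523439395
```

Drawn 14 mm: the far foot is clear of the lip and the near foot is just resting on the catch housing. Lifting straight up.

Request:
send_rows(
  plan=[
    [[1,0,0,0.01,0],[1,0,0,0.02,0],[1,0,0,0.04,0],[1,0,0,0.06,0],[1,0,0,0.08,0],[1,0,0,0.08,0]],
  ],
)

```text
t: 11.4
tool_pos: [0.603, 0.1952, 0.1201]
orientation: [0.174, 3.136, 0.0]
force: [0.0, -0.8, -5.0]
opening: 0.0458
gripper_force: 40.0
```

Run:
```python
from h import *
a,_=grab('side');st();b,_=grab('top');
a=cv2.resize(a[205:355,225:405],(720,600),interpolation=cv2.INTER_CUBIC)
cv2.imwrite('pics/f.png',cv2.convertScaleAbs(a,alpha=1.5))
```

```text
{'t': 11.45, 'q': [0.232, 0.298, 1.512, 0.0, 1.331, -1.228], 'tool_pos': [0.603, 0.195, 0.12], 'orientation': [0.174, 3.136, 0.0], 'force': [-0.022, 0.41, -4.692], 'wrist_torque': [0.009, -0.065, 0.005], 'opening': 0.046, 'gripper_force': 39.979}
```

View pics/f.png

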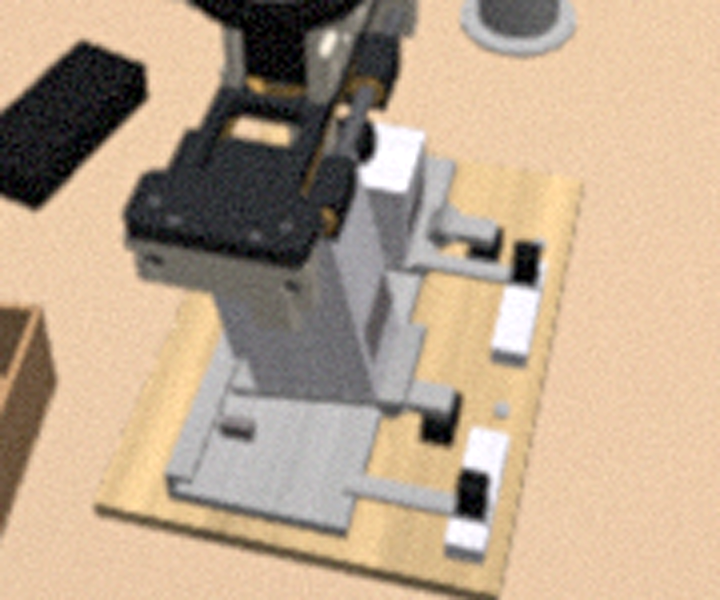

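It hangs free at about 4.9 N. Lift high, then carry over to the tray.

Request:
send_rows(
  plan=[
    [[1,0,0,0.08,0],[1,0,0,0.18,0],[1,0,0,0.3,0],[1,0,0,0.42,0],[1,0,-0.04,0.53,0],[1,-0.01,-0.12,0.61,0],[1,-0.02,-0.23,0.65,0],[1,-0.03,-0.35,0.65,0],[1,-0.04,-0.47,0.65,0],[1,-0.05,-0.59,0.65,0],[1,-0.06,-0.71,0.65,0],[1,-0.07,-0.83,0.65,0],[1,-0.08,-0.95,0.65,0]],
  ],
)

```text
t: 12.58
tool_pos: [0.5863, 0.004, 0.2489]
orientation: [-0.174, -3.136, -0.0]
force: [0.0, 0.9, -4.5]
opening: 0.0458
gripper_force: 40.0
```

Request:
send_rows(
  plan=[
    [[1,-0.01,-0.12,0,0],[1,-0.02,-0.24,0,0],[1,-0.03,-0.36,0,0],[1,-0.04,-0.48,0,0],[1,-0.05,-0.6,0,0],[1,-0.06,-0.72,0,0],[1,-0.07,-0.84,0,0],[1,-0.08,-0.96,0,0]],
  ],
)

```text
t: 13.25
tool_pos: [0.5703, -0.188, 0.2489]
orientation: [-0.175, -3.136, -0.0]
force: [-0.7, -0.3, -4.0]
opening: 0.0461
gripper_force: 40.0
```

Request:
send_rows(
  plan=[
    [[1,-0.01,-0.12,0,0],[1,-0.02,-0.24,0,0],[1,-0.03,-0.34,0,0],[1,-0.03,-0.41,0,0],[1,-0.03,-0.45,0,0],[1,-0.03,-0.47,0,0],[1,-0.03,-0.47,0,0],[1,-0.03,-0.47,0,0]],
  ],
)

```text
t: 13.92
tool_pos: [0.565, -0.2801, 0.2491]
orientation: [-0.174, -3.137, -0.001]
force: [0.1, 0.2, -4.5]
opening: 0.0458
gripper_force: 40.0
```

Run:
```python
from h import *
a,_=grab('side');st();b,_=grab('top')
x=cv2.resize(a[60:230,250:440],(670,600),interpolation=cv2.INTER_CUBIC)
cv2.imwrite('pics/g.png',cv2.convertScaleAbs(x,alpha=1.5))
P,m=cloud('top')
for n,(u,v) in {'floor':(420,238),'floor2':(395,200),'table':(330,100)}.items():print(n,w('top',u,v,r=3).round(4))
```

```text
{'t': 13.967, 'q': [-0.541, 0.208, 1.378, 0.0, 1.557, -2.002], 'tool_pos': [0.565, -0.28, 0.249], 'orientation': [-0.173, -3.137, -0.001], 'force': [0.267, 0.198, -4.38], 'wrist_torque': [0.09, -0.01, -0.017], 'opening': 0.046, 'gripper_force': 39.98}
floor [ 0.5198 -0.2598  0.1886]
floor2 [ 0.6088 -0.2436  0.0031]
table [ 8.734e-01 -7.900e-02  4.000e-04]
```

View pics/g.png

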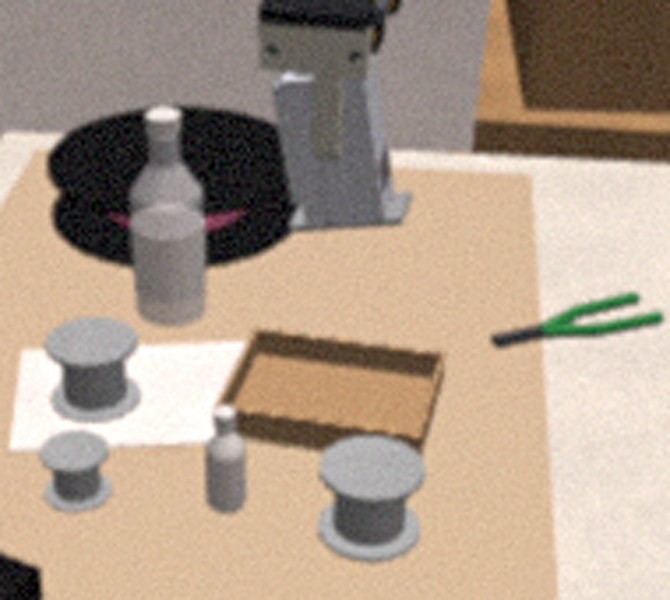

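The supply is held above the tray with a slight lean; glue, reels and tray are undisturbed. I lower it near the floor and then creep down.

Request:
send_rows(
  plan=[
    [[1,0,0,-0.1,0],[1,0,0,-0.22,0],[1,0,0,-0.34,0],[1,0,0,-0.46,0],[1,0,0,-0.58,0],[1,0,0,-0.67,0],[1,0,0,-0.73,0],[1,0,0,-0.76,0],[1,0,0,-0.77,0],[1,0,0,-0.77,0]],
  ],
)

```text
t: 14.85
tool_pos: [0.5652, -0.2808, 0.0958]
orientation: [0.174, 3.136, -0.0]
force: [0.1, -0.8, -4.5]
opening: 0.0463
gripper_force: 40.0
```

Request:
send_rows(
  plan=[
    [[1,0,0,-0.008,0],[1,0,0,-0.016,0],[1,0,0,-0.024,0],[1,0,0,-0.032,0],[1,0,0,-0.04,0],[1,0,0,-0.04,0]],
  ],
)

```text
t: 15.35
tool_pos: [0.5645, -0.2808, 0.0869]
orientation: [-0.174, -3.136, -0.0]
force: [0.3, 0.4, -4.9]
opening: 0.046
gripper_force: 40.0
```

Request:
send_rows(
  plan=[
    [[1,0,0,-0.005,0],[1,0,0,-0.01,0],[1,0,0,-0.01,0]],
  ],
)

```text
t: 15.6
tool_pos: [0.5646, -0.2809, 0.085]
orientation: [-0.175, -3.136, -0.0]
force: [-0.1, -0.4, -5.1]
opening: 0.0456
gripper_force: 40.0
```

Request:
send_rows(
  plan=[
    [[1,0,0,-0.005,0],[1,0,0,-0.01,0],[1,0,0,-0.01,0]],
  ],
)

```text
t: 15.85
tool_pos: [0.5649, -0.281, 0.0837]
orientation: [0.174, 3.136, -0.0]
force: [-1.1, -0.0, -1.2]
opening: 0.0457
gripper_force: 40.0
```

Contact at z≈0.084. I loosen the grip and follow the arc about the far foot edge to bring it upright.

Request:
send_rows(
  plan=[
    [[1,0,0,0,0],[1,0,0,0,0],[1,-0.008,0.001,-0.003,0],[1,-0.016,0.002,-0.006,0],[1,-0.024,0.003,-0.01,0],[1,-0.032,0.003,-0.014,0],[1,-0.04,0.004,-0.018,0],[1,-0.04,0.004,-0.018,0]],
  ],
  force=13,
)

```text
t: 16.52
tool_pos: [0.5567, -0.2802, 0.0804]
orientation: [0.174, 3.136, -0.0]
force: [-2.0, 2.0, 4.8]
opening: 0.0461
gripper_force: 13.0
```

```bash
cat >> h.py <<'E'
def tlean():
    P,m=cloud('side');o=np.array([.5586,-.28,0]);c,s=.992,-.125
    q=P-o;X=q[...,0]*c+q[...,1]*s;Y=-q[...,0]*s+q[...,1]*c;Z=P[...,2]
    k=m&(abs(Y-.023)<.012)&(abs(X)<.075)
    r=[]
    for z in np.arange(.036,.13,.006):
        t=k&(abs(Z-z)<.003)
        if t.sum()>5:r.append((z,*np.percentile(X[t],[4,96])))
    r=np.array(r);print(r.round(4));g=r[r[:,0]<.06];print('near',np.polyfit(g[:,0],g[:,1],1),'far',np.polyfit(g[:,0],g[:,2],1))
E
python3 - <<'E'
from h import *
a,_=grab('side');st();tlean()
E
```

```text
{'t': 16.567, 'q': [-0.549, 0.312, 1.571, 0.0, 1.258, -2.008], 'tool_pos': [0.557, -0.28, 0.08], 'orientation': [0.174, 3.136, -0.0], 'force': [-2.056, 2.406, 5.182], 'wrist_torque': [0.45, 0.11, 0.016], 'opening': 0.046, 'gripper_force': 13.0}
[[ 0.036  -0.0341  0.031 ]
 [ 0.042  -0.0338  0.0314]
 [ 0.048  -0.0319  0.0312]
 [ 0.054  -0.0329  0.0313]
 [ 0.06   -0.0313  0.0319]
 [ 0.066  -0.0313  0.0331]
 [ 0.072  -0.0289  0.0364]
 [ 0.078  -0.0302  0.0328]
 [ 0.084  -0.03    0.0362]
 [ 0.09   -0.0287  0.0337]
 [ 0.096  -0.0281  0.0369]
 [ 0.102  -0.027   0.0382]
 [ 0.108  -0.0262  0.0383]
 [ 0.114  -0.0247  0.0197]]
near [ 0.10984344 -0.03806996] far [0.02915195 0.02994263]
```

About 0.1 rad of lean is left, so I continue the arc.

Request:
send_rows(
  plan=[
    [[1,-0.007,0.001,-0.003,0],[1,-0.014,0.002,-0.006,0],[1,-0.021,0.003,-0.009,0],[1,-0.028,0.003,-0.012,0],[1,-0.034,0.004,-0.015,0],[1,-0.034,0.004,-0.015,0]],
  ],
  force=10,
)

```text
t: 17.07
tool_pos: [0.5494, -0.2793, 0.0763]
orientation: [-0.175, -3.136, -0.0]
force: [-2.2, 0.4, 3.9]
opening: 0.0458
gripper_force: 10.0
```

Run:
```python
from h import *
a,_=grab('side');st();tlean()
```

```text
{'t': 17.117, 'q': [-0.553, 0.3, 1.593, -0.0, 1.249, -2.013], 'tool_pos': [0.549, -0.279, 0.076], 'orientation': [-0.175, -3.136, -0.0], 'force': [-2.984, 1.246, 4.537], 'wrist_torque': [0.18, 0.392, 0.005], 'opening': 0.046, 'gripper_force': 10.0}
[[ 0.036  -0.0372  0.0273]
 [ 0.042  -0.0365  0.0251]
 [ 0.048  -0.0369  0.0296]
 [ 0.054  -0.0338  0.026 ]
 [ 0.06   -0.0363  0.0291]
 [ 0.066  -0.0354  0.0305]
 [ 0.072  -0.0362  0.0268]
 [ 0.078  -0.0358  0.0282]
 [ 0.084  -0.0352  0.0303]
 [ 0.09   -0.0344  0.0306]
 [ 0.096  -0.0329  0.0285]
 [ 0.102  -0.0358  0.0269]
 [ 0.108  -0.0345  0.0205]]
near [ 0.07346268 -0.03964428] far [0.07507675 0.02380378]
```

Request:
send_rows(
  plan=[
    [[1,-0.007,0.001,-0.004,0],[1,-0.014,0.001,-0.008,0],[1,-0.014,0.001,-0.012,0],[1,-0.014,0.001,-0.012,0]],
  ],
  force=6,
)

```text
t: 17.45
tool_pos: [0.5477, -0.2792, 0.0748]
orientation: [0.174, 3.135, -0.0]
force: [0.5, 2.4, 6.1]
opening: 0.0461
gripper_force: 6.0
```

Run:
```python
from h import *
a,_=grab('side');st();tlean()
```

```text
{'t': 17.5, 'q': [-0.555, 0.296, 1.601, 0.001, 1.243, -2.015], 'tool_pos': [0.548, -0.279, 0.075], 'orientation': [0.174, 3.135, -0.0], 'force': [-0.071, 1.269, 5.883], 'wrist_torque': [0.371, -0.063, -0.006], 'opening': 0.046, 'gripper_force': 6.0}
[[ 0.036  -0.0374  0.0279]
 [ 0.042  -0.037   0.0257]
 [ 0.048  -0.0359  0.0261]
 [ 0.054  -0.0367  0.0248]
 [ 0.06   -0.0366  0.0264]
 [ 0.066  -0.0353  0.0272]
 [ 0.072  -0.0374  0.0266]
 [ 0.078  -0.0365  0.0274]
 [ 0.084  -0.037   0.027 ]
 [ 0.09   -0.0373  0.0254]
 [ 0.096  -0.0371  0.0272]
 [ 0.102  -0.0364  0.0222]]
near [ 0.03278497 -0.03826997] far [-0.06773749  0.02943667]
```

It stands upright and flat. Release and withdraw straight up.

Request:
send_rows(
  plan=[
    [[0.5,0,0,0.008,0],[-1,0,0,0.012,0],[-1,0,0,0.012,0],[-1,0,0,0.012,0],[-1,0,0,0.012,0],[-1,0,0,0.012,0],[-1,0,0,0.1,0],[-1,0,0,0.25,0],[-1,0,0,0.45,0],[-1,0,0,0.65,0],[-1,0,0,0.8,0],[-1,0,0,0.8,0],[-1,0,0,0.8,0]],
  ],
)

```text
t: 18.58
tool_pos: [0.5485, -0.28, 0.2375]
orientation: [0.174, 3.132, -0.004]
force: [0.5, -0.6, -0.6]
opening: 0.0926
gripper_force: 0.0
```

Request:
send_rows(
  plan=[
    [[-1,-0.2,0,0,0],[-1,-0.4,0,0,0],[-1,-0.6,0,0,0],[-1,-0.8,0,0,0],[-1,-0.8,0,0,0],[-1,-0.8,0,0,0]],
  ],
)

```text
t: 19.08
tool_pos: [0.385, -0.2785, 0.2323]
orientation: [-0.178, -3.135, -0.002]
force: [1.0, 0.3, 0.3]
opening: 0.0932
gripper_force: 0.0
```

Run:
```python
from h import *
a,_=grab('side');b,_=grab('top');st()
x=a[80:350,200:460];x=cv2.resize(x,(578,600),interpolation=cv2.INTER_CUBIC)
cv2.imwrite('pics/z.png',cv2.convertScaleAbs(x,alpha=1.5))
P,m=cloud('top')
def reg(name,u0,u1,v0,v1,z0,z1):
    Q=P[v0:v1,u0:u1].reshape(-1,3);Q=Q[(Q[:,2]>z0)&(Q[:,2]<z1)]
    r=cv2.minAreaRect((Q[:,:2]*1000).astype(np.float32))
    print(name,len(Q),Q[:,2].mean().round(4),np.round(r[0],1),np.round(r[1],1),round(r[2],1))
reg('drv',375,455,175,260,.105,.13)
reg('dim',245,285,185,230,.072,.088);reg('glue',345,372,180,205,.03,.1);reg('reel',340,372,132,165,.02,.06)
reg('knobLr',190,222,230,248,.045,.056);reg('knobRr',240,262,236,252,.045,.056)
```

```text
{'t': 19.183, 'q': [-0.732, -0.206, 1.82, 0.0, 1.528, -2.191], 'tool_pos': [0.387, -0.279, 0.233], 'orientation': [-0.175, -3.136, -0.001], 'force': [0.679, -0.006, 0.582], 'wrist_torque': [-0.014, 0.053, 0.034], 'opening': 0.093, 'gripper_force': 0.0}
drv 586 0.1176 [ 551.  -279.6] [46.5 67.5] 83.1
dim 389 0.0792 [588.9  85.9] [46.3 59.9] 83.9
glue 119 0.063 [ 625.6 -143.4] [28.1 27.4] 46.6
reel 331 0.039 [ 740.8 -144. ] [50.8 48.9] 89.5
knobLr 31 0.0496 [514.3 251. ] [11.5 12.4] 89.0
knobRr 29 0.0503 [499.9 114.4] [10.  12.3] 89.8
```

View pics/z.png

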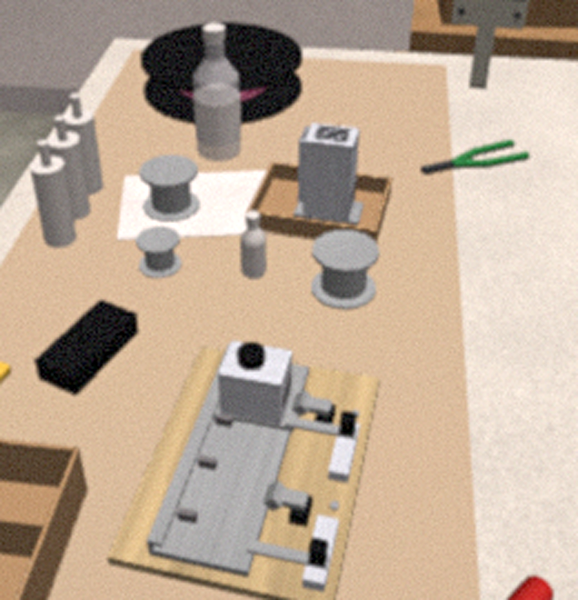

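The supply stands upright in the tray at crop (330,175). The low unit, its lock, the glue and the reel have not moved. Handing in.

```bash
python3 -c "
from h import *
print(order.close_job())"
```

```text
the job is handed in; nothing more can be done
None
```

The job is handed in: I unlocked the tall supply, propped it on its catch by itself, drew it out and stood it upright in the tray, with the low unit still locked and the reel and glue unmoved; no verdict came back.

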